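Find the roll press's setting with a feeler gauge

TASK

Find out which of the three setting gauges fits the gap of the leather roll press: slide them in flat on the bed under the top roller, feeling for the one that goes in with a light drag, neither loose nor jammed, and never force one. Leave that gauge lying flat and straight in the press, let go, with its full thickness right through under the roller so that the tapered tip sticks out behind; the other two belong lying flat in the gauge tray, and everything else on the bench stays where it is.

Things in the scene. Friction and masses are not known exactly. Their poses are not given: they have to be found in the camera images.
- press: leather roll press bolted down: green frame, flat level steel bed, one steel roller across above it. Origin on the bench right under the roller's axis; +x = feed direction (a gauge goes in from the -x side), y along the roller, z up. Frame and yoke stand within 35 mm of the axis in x, up to 245 mm high, cheeks 86 mm and more either side of the middle; elsewhere the bed is open above
- nip (a point): point on the bed's top midway under the roller's axis. Roller radius 22 mm, does not turn. The gap from bed to roller is set anywhere from 1.8 to 7.8 mm, unknown. From there the roller gives up to 2.2 mm upwards against 3.4 to 4.5 N, then is solid; pushing over 20 N bends gauges. A gauge thinner than the gap lies loose, one up to 2.2 mm thicker is nipped and drags 3 to 7 N both ways, a thicker one jams on its taper
- bed_edge (a point): middle of the bed's front edge, on its top: 100 mm above the bench, 150 mm before the roller's axis. The bed runs from here to 120 mm behind the axis and is 150 mm wide
- tray: shallow gauge tray, fixed: cork floor 6 mm above the bench, 201 mm (its x) by 231 mm (its y) inside, wooden rim 14 mm high. Origin on the bench under its middle. The three gauges lie in it side by side along its +x, about 72 mm apart, in any order; trying the 6 mm one first saves time.
- gauge_thin: setting gauge 4 mm thick: flat steel tongue, yellow block handle. Origin on the underside below the handle's middle; +x towards the tip, z up. Handle 50 mm (x) by 18 mm (y), 34 mm tall. Tongue 22 mm wide, underside flush with the handle's, tip at x = 145 mm; full thickness to x = 125 mm, then its top tapers to 1.5 mm at the tip. About 0.15 kg
- gauge_mid: setting gauge 6 mm thick: flat steel tongue, blue block handle. Origin on the underside below the handle's middle; +x towards the tip, z up. Handle 50 mm (x) by 18 mm (y), 34 mm tall. Tongue 22 mm wide, underside flush with the handle's, tip at x = 145 mm; full thickness to x = 125 mm, then its top tapers to 1.5 mm at the tip. About 0.15 kg
- gauge_thick: setting gauge 8 mm thick: flat steel tongue, red block handle. Origin on the underside below the handle's middle; +x towards the tip, z up. Handle 50 mm (x) by 18 mm (y), 34 mm tall. Tongue 22 mm wide, underside flush with the handle's, tip at x = 145 mm; full thickness to x = 125 mm, then its top tapers to 1.5 mm at the tip. About 0.15 kg
- gauge_thin_tip (a point): tip of gauge_thin, on its underside
- gauge_mid_tip (a point): tip of gauge_mid, on its underside
- gauge_thick_tip (a point): tip of gauge_thick, on its underside
- polish_tin: bystander: round black polish tin, 83 mm across, 28 mm high; origin under its middle
- awl: bystander: awl with a wooden handle lying on the bench, 130 mm long; origin under its middle, x along it
- hammer: bystander: hammer lying on the bench, 260 mm long, head at its +x end; origin under its middle
- cement_can: bystander: tin can, 96 mm across, 106 mm high; origin under its middle
- pincers: bystander: lasting pincers lying on the bench, 190 mm long, jaws at +x; origin under its middle
Things that resemble listed ones, but are neither listed nor needed, are in the scene too. Leave any black or turquoise look-alike of the gauge_mid alone.

How it is judged:
By the outcome, as a careful person would: the job done as asked, in the order asked, and still so for the second after the job is handed in, with the robot touching nothing.
It also fails if it takes over 72 s, if anything falls off the work surface, if the arm or the gripper's body presses on something with over 40 N, if the wrist force passes 120 N, or if a joint passes its speed limit or range.

ROBOT

A 6-joint arm with a two-finger parallel gripper is mounted at the origin on the work surface. World frame = base frame: x ahead of the robot, y to its left, z up, the work surface at z = 0. Lengths are in m, angles in degrees, forces in N, time in s.
With the tool pointing down it reaches from about 0.35 to 0.875 m from the base axis. Payload 4.2 kg.
Tool frame: the origin (TCP) lies midway between the tips of the shut fingers; the grasp point (between the pads) lies 19 mm behind it; z points along the fingers, y is the line along which they close (so a half turn about z gives the same grasp; the last joint's range is limited). The gripper opens to 87 mm and grips with 3 to 60 N. Pads are 19 mm wide; open, the fingers measure 117 mm over their backs; the gripper's body (75 mm by 190 mm) begins 51 mm behind the grasp point.
Start: joints at [91.421, 22.042, 0.453, 0, -68.411, -14.817], TCP at [0.145, 0.608, 0.223] pointing down, gripper open.
Joint ranges: [-179.83, 179.83], [-69.29, 118.12], [-61.27, 80.66], [-181.25, 117.63], [-171.15, -9.14], [-177.46, 177.46]. Speed limits (degrees/s): [159.86, 159.86, 180, 180, 180, 180].

INTERFACE

Orientations are given as a 3x3 rotation matrix whose columns are the frame's x, y, z axes.
In Python, from station import sense, capture, camera_params, finish_job gives the robot as it stands.
- The arm moves only by the tool drive_tool, never from a script. Its argument "rows" is a list of rows, each an object of numbers: "tx", "ty", "tz": the shift along the tool's x, y, z in cm; "ax", "ay", "az": the turn, a rotation vector about the tool's x, y, z in rad; "claw": the finger opening in cm, from 0 to 8.7. In form: [{"tx": .., "ty": .., "tz": .., "ax": .., "ay": .., "az": .., "claw": ..}, ...]. A call has 1 to 10 rows; each row shifts and turns the commanded pose from where the row before left it, along the tool's axes as they then stand; what a row does not reach is not made up. A row lasts 1/12 s, in which the tool goes at most 41.7 mm and 7.16 degrees, less where a joint would pass 70% of its speed; a pose out of reach is approached as far as the arm can. A call with a gripper value outside its range is refused whole. The fingers move at their own pace and stop on an object; the grip force is fixed at half the most. Time passes only in rows, so rows that do not move let the fingers close. It gives the time, the measured TCP pose, the force, the opening and the grip force at its end, in the units of the state.
- sense(): the state, without advancing time (a new reading comes with each control period).
- capture(name): name is "side" or "top"; returns (picture, depth): 400x640x3 uint8, red, green, blue; 400x640 float32, m along the optical axis (not along the pixel's ray), 0 where there is no reading.
- camera_params(name): a dict with "intrinsics" (3x3 intrinsics, pixels), "R" (3x3) and "t" (3): a world point X has camera coordinates R X + t. Camera axes: x right, y down, z forward; pixel columns grow to the right and rows downward; lengths in m; the calibration is good to about 2 mm. A picture is of the moment at which its call begins. camera_params takes no time and is no camera call.
- finish_job(): hands the job in; it is judged then, once.
The state is a dict: "time_s": time; "joints": joint angles; "joint_velocities": joint speeds; "effort": joint torques, N m; "tcp_pos": TCP position; "ee_rot": TCP orientation; "wrist_force": force on the tool from outside, world axes, zero at the start; "moment": the same for the moment, N m; "gripper_width": opening from 0.0 (shut) to 1.0 (fully open); "gripper_force": force on a finger pad.
Only numpy, scipy, OpenCV 4.12 (cv2) and the standard library are available. Lean on these libraries where they do the work, as an engineer would, in place of code of your own. Each camera call takes 0.05 s, during which the arm holds its last target. There are 200 camera calls.

## Working session

There is one attempt and no reset: what is moved stays moved. The work goes in short steps, Python scripts to look and compute and a tool call to move; the robot and the scene stay as the last step left them, time stands still between calls to the robot, and variables do not carry over. Pictures are saved under pics/ and viewed, at most 10 in all, crops included, and the job is handed in when it is done.

Besides the shell and the picture viewer there is one more tool, called after "Request:" by a JSON object that holds its "fn" and its "kwargs". drive_tool: Moves the arm, as the interface text tells. Its arguments: {"type":"object","properties":{"rows":{"type":"array"}},"required":["rows"]}

```bash
mkdir -p pics; ls; cat > h.py <<'E'
import numpy as np, cv2
from station import sense,capture,camera_params,finish_job
def cloud(n):
    im,d=capture(n);p=camera_params(n);K=np.array(p["intrinsics"]);R=np.array(p["R"]);t=np.array(p["t"])
    v,u=np.mgrid[:d.shape[0],:d.shape[1]]
    c=np.stack([(u-K[0,2])/K[0,0]*d,(v-K[1,2])/K[1,1]*d,d],-1)
    return im,d,(c-t)@R
def save(n,im): cv2.imwrite('pics/'+n,im[:,:,::-1])
E
python3 - <<'E'
from h import *
for n in("top","side"):
    im,d,X=cloud(n);save(n+'0.png',im);np.savez(n+'0.npz',im=im,d=d,X=X)
    p=camera_params(n);print(n,np.round(-np.array(p["R"]).T@p["t"],3),np.round(p["R"],2).tolist(),np.round(p["intrinsics"],0).tolist())
s=sense();print(s)
E
```

```text
pics
top [0.311 0.014 1.188] [[-0.01, -1.0, 0.01], [-0.99, 0.01, -0.11], [0.11, -0.01, -0.99]] [[400.0, 0.0, 317.0], [0.0, 400.0, 201.0], [0.0, 0.0, 1.0]]
side [-0.001 -0.866  0.883] [[0.88, -0.48, -0.02], [-0.31, -0.54, -0.78], [0.36, 0.7, -0.62]] [[368.0, 0.0, 321.0], [0.0, 368.0, 205.0], [0.0, 0.0, 1.0]]
{'time_s': 0.1, 'joints': array([ 9.14203671e+01,  2.20884291e+01,  3.87851106e-01, -2.49724194e-02,
       -6.84120042e+01, -1.48158685e+01]), 'joint_velocities': array([-0.00489627, -0.10257703,  0.31139977,  0.16003853, -0.02428041,
        0.10457548]), 'effort': array([-5.00618880e-04, -3.91692460e+01,  1.87932694e+01,  4.23179135e+00,
        1.34766535e-02, -7.44695194e-05]), 'tcp_pos': array([0.14466243, 0.60747449, 0.2215497 ]), 'ee_rot': array([[ 9.72756834e-01, -2.31827552e-01, -3.56448096e-04],
       [-2.31827800e-01, -9.72754837e-01, -1.97433751e-03],
       [ 1.10969223e-04,  2.00318489e-03, -9.99997987e-01]]), 'wrist_force': array([-1.59636482, -0.39862385, -0.3648642 ]), 'moment': array([-0.0106249 ,  0.03313851,  0.00640425]), 'gripper_force': 0.0, 'gripper_width': 1.0009725496367008}
```

View pics/top0.png

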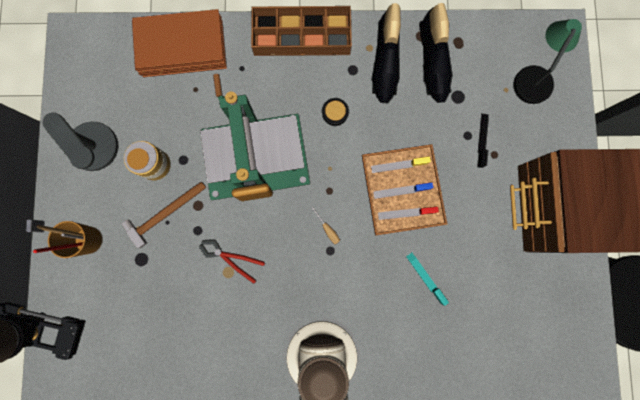

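View pics/side0.png

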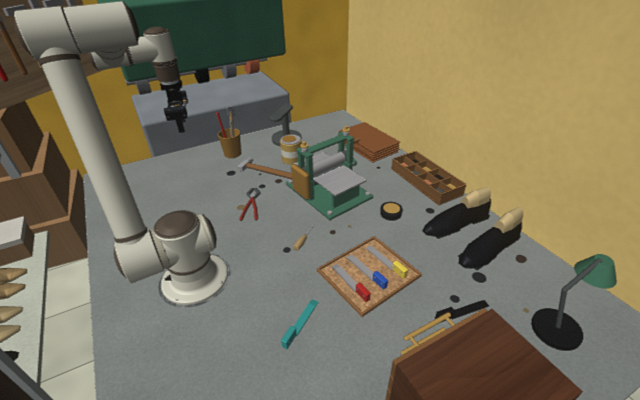

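The top view shows the press at about (245,150), with its longer bed (the front) to the right, so feed is roughly world +y. The tray is at (405,190) with the yellow, blue and red handles at (422,160), (424,187) and (429,211), tips pointing left. The turquoise and black look-alikes lie outside the tray.

```bash
cat >> h.py <<'E'
RNG={'thin':(22,34),'mid':(105,125),'thick':(-6,6)}
def handle(im,X,g,zlo,zhi,box=None):
    """top face of a handle: centre, long-axis angle (deg, world), mean z, sizes"""
    H=cv2.cvtColor(im,cv2.COLOR_RGB2HSV).astype(int);h=H[...,0];a,b=RNG[g]
    m=((h>=a)&(h<=b)|(h-180>=a)&(h-180<=b))&(H[...,1]>150)&(H[...,2]>90)&(X[...,2]>zlo)&(X[...,2]<zhi)
    if box is not None: m&=(X[...,0]>box[0])&(X[...,0]<box[1])&(X[...,1]>box[2])&(X[...,1]<box[3])
    P=X[m]; 
    if len(P)<10: return None
    c,s,an=cv2.minAreaRect(P[:,:2].astype(np.float32)*1000)
    if s[0]<s[1]: an+=90
    an%=180
    return np.round(c,1),round(an,1),np.round(P[:,2].mean()*1000,1),np.round(s,1),len(P)
E
python3 - <<'E'
from h import *
for n in("top","side"):
    f=np.load(n+'0.npz');im,X=f['im'],f['X']
    T=(.2,.6,-.5,0.)
    for g in RNG:print(n,g,handle(im,X,g,.033,.05,T))
    H=cv2.cvtColor(im,cv2.COLOR_RGB2HSV).astype(int)
    # tongues: grey in tray
    B=(X[...,0]>.25)&(X[...,0]<.6)&(X[...,1]>-.45)&(X[...,1]<-.1)
    m=B&(H[...,1]<45)&(X[...,2]>.006)&(X[...,2]<.022)
    k,l,st,ce=cv2.connectedComponentsWithStats(m.astype(np.uint8))
    for i in range(1,k):
        if st[i,4]>60:
            P=X[l==i];print(' tongue',[np.round(v,1) for v in cv2.minAreaRect(P[:,:2].astype(np.float32)*1000)],st[i,4],P[:,2].mean().round(4))
    # bed
    m=(H[...,1]<60)&(X[...,2]>.094)&(X[...,2]<.106)&(X[...,0]>.2)&(X[...,0]<.8)&(X[...,1]>-.1)&(X[...,1]<.5)
    k,l,st,ce=cv2.connectedComponentsWithStats(m.astype(np.uint8))
    for i in range(1,k):
        if st[i,4]>150:
            P=X[l==i];r=cv2.minAreaRect(P[:,:2].astype(np.float32)*1000);print(' bed',[np.round(v,1) for v in r],st[i,4],P[:,2].mean().round(4),np.round(cv2.boxPoints(r)).tolist())
E
```

```text
top thin (array([ 560.6, -299.9]), 96.5, np.float64(40.2), array([18.4, 52.3]), 93)
top mid (array([ 482.3, -302.6]), 98.5, np.float64(40.5), array([15.7, 47.9]), 92)
top thick (array([ 413.6, -316.7]), 90.0, np.float64(40.4), array([17.4, 49.6]), 105)
 tongue [array([ 549.2, -216.3]), array([ 21.6, 120.1]), np.float64(8.0)] 269 0.0107
 tongue [array([ 472. , -221.1]), array([ 21.1, 120.3]), np.float64(8.2)] 286 0.0126
 tongue [array([ 406.4, -233. ]), array([ 20.8, 121. ]), np.float64(5.4)] 291 0.0144
 bed [array([595.5, 118.8]), array([151.2, 131.2]), np.float64(8.5)] 2463 0.101 [[511.0, 172.0], [530.0, 43.0], [680.0, 65.0], [661.0, 195.0]]
 bed [array([570.9, 279.3]), array([151.6,  84.3]), np.float64(9.0)] 1551 0.1011 [[489.0, 309.0], [503.0, 226.0], [652.0, 250.0], [639.0, 333.0]]
 bed [array([563.5, 475.8]), array([85.4, 47.9]), np.float64(0.2)] 174 0.104 [[521.0, 500.0], [521.0, 452.0], [606.0, 452.0], [606.0, 500.0]]
side thin (array([ 560.5, -301.7]), 100.6, np.float64(38.7), array([17.5, 48.3]), 79)
side mid (array([ 483. , -306.3]), 95.1, np.float64(38.7), array([16.3, 44.4]), 69)
side thick (array([ 413.7, -318.6]), 94.3, np.float64(38.7), array([17.1, 50.9]), 90)
 tongue [array([ 549.9, -216.9]), array([ 23.8, 118.3]), np.float64(8.1)] 169 0.0093
 tongue [array([ 473. , -219.9]), array([ 24.3, 117.1]), np.float64(7.9)] 193 0.0108
 tongue [array([ 407.2, -231. ]), array([ 22.9, 114.9]), np.float64(4.8)] 208 0.0127
 bed [array([589.4, 125.5]), array([166.7, 156.7]), np.float64(10.7)] 933 0.0996 [[493.0, 187.0], [522.0, 33.0], [686.0, 64.0], [657.0, 218.0]]
```

Request:
{"fn": "drive_tool", "kwargs": {"rows": [{"tx":2.7,"ty":3.1,"claw":4},{"tx":2.7,"ty":3.1,"claw":4},{"tx":2.7,"ty":3.1,"claw":4},{"tx":2.7,"ty":3.1,"claw":4},{"tx":2.7,"ty":3.1,"claw":4},{"tx":2.7,"ty":3.1,"claw":4},{"tx":2.7,"ty":3.1,"claw":4},{"tx":2.7,"ty":3.1,"claw":4},{"tx":2.7,"ty":3.1,"claw":4},{"tx":2.7,"ty":3.1,"claw":4}]}}

```text
invalid input at $.rows[0]: expected keys tx, ty, tz, ax, ay, az, claw
```

Request:
{"fn": "drive_tool", "kwargs": {"rows": [{"tx":1.9,"ty":3.55,"claw":4},{"tx":1.9,"ty":3.55,"claw":4},{"tx":1.9,"ty":3.55,"claw":4},{"tx":1.9,"ty":3.55,"claw":4},{"tx":1.9,"ty":3.55,"claw":4},{"tx":1.9,"ty":3.55,"claw":4},{"tx":1.9,"ty":3.55,"claw":4},{"tx":1.9,"ty":3.55,"claw":4},{"tx":1.9,"ty":3.55,"claw":4},{"tx":1.9,"ty":3.55,"claw":4}]}}

```text
invalid input at $.rows[0]: expected keys tx, ty, tz, ax, ay, az, claw
```

Request:
{"fn": "drive_tool", "kwargs": {"rows": [{"az":0.12,"claw":4},{"az":0.12,"claw":4},{"az":0.12,"claw":4},{"az":0.12,"claw":4},{"az":0.12,"claw":4},{"az":0.12,"claw":4},{"az":0.12,"claw":4},{"az":0.12,"claw":4},{"az":0.12,"claw":4},{"az":0.12,"claw":4}]}}

```text
invalid input at $.rows[0]: expected keys tx, ty, tz, ax, ay, az, claw
```

```bash
cat >> h.py <<'E'
def to(x,y,z,yaw):
    """moves (cm, rad; in tool axes; turn LAST) to TCP target in mm, tool-x yaw deg; prints numbers only"""
    s=sense();R=np.array(s['ee_rot']);p=np.array(s['tcp_pos'])*1000
    d=R.T@(np.array([x,y,z])-p)/10
    yw=np.radians(yaw);Rt=np.array([[np.cos(yw),np.sin(yw),0],[np.sin(yw),-np.cos(yw),0],[0,0,-1]])
    rv=cv2.Rodrigues(R.T@Rt)[0].ravel()
    print('t',round(s['time_s'],2),'p',p.round(1),'yaw',np.degrees(np.arctan2(R[1,0],R[0,0])).round(2),'move cm',d.round(2),'turn',rv.round(4),'then in new axes',(Rt.T@R@d).round(2),'F',np.round(s['wrist_force'],1),'w',round(s['gripper_width']*87,1))
E
python3 -c "
from h import *
to(482.6,-304,120,-82.2)"
```

```text
t 0.1 p [144.7 607.5 221.5] yaw -13.4 move cm [54.   80.81 10.32] turn [ 0.0017 -0.0013  1.2007] then in new axes [ 94.89 -21.11  10.15] F [-1.6 -0.4 -0.4] w 87.1
```

Request:
{"fn": "drive_tool", "kwargs": {"rows": [{"tx":2.7,"ty":3.1,"tz":0,"ax":0,"ay":0,"az":0,"claw":4},{"tx":2.7,"ty":3.1,"tz":0,"ax":0,"ay":0,"az":0,"claw":4},{"tx":2.7,"ty":3.1,"tz":0,"ax":0,"ay":0,"az":0,"claw":4},{"tx":2.7,"ty":3.1,"tz":0,"ax":0,"ay":0,"az":0,"claw":4},{"tx":2.7,"ty":3.1,"tz":0,"ax":0,"ay":0,"az":0,"claw":4},{"tx":2.7,"ty":3.1,"tz":0,"ax":0,"ay":0,"az":0,"claw":4},{"tx":2.7,"ty":3.1,"tz":0,"ax":0,"ay":0,"az":0,"claw":4},{"tx":2.7,"ty":3.1,"tz":0,"ax":0,"ay":0,"az":0,"claw":4},{"tx":2.7,"ty":3.1,"tz":0,"ax":0,"ay":0,"az":0,"claw":4},{"tx":2.7,"ty":3.1,"tz":0,"ax":0,"ay":0,"az":0,"claw":4}]}}

```text
time_s: 0.93
tcp_pos: [0.3357, 0.2418, 0.2225]
ee_rot: [[0.973, -0.231, -0.0], [-0.231, -0.973, 0.0], [-0.0, -0.0, -1.0]]
wrist_force: [0.3, 0.1, -0.5]
gripper_width: 0.47
gripper_force: 0.0
```

Request:
{"fn": "drive_tool", "kwargs": {"rows": [{"tx":1.9,"ty":3.55,"tz":0,"ax":0,"ay":0,"az":0,"claw":4},{"tx":1.9,"ty":3.55,"tz":0,"ax":0,"ay":0,"az":0,"claw":4},{"tx":1.9,"ty":3.55,"tz":0,"ax":0,"ay":0,"az":0,"claw":4},{"tx":1.9,"ty":3.55,"tz":0,"ax":0,"ay":0,"az":0,"claw":4},{"tx":1.9,"ty":3.55,"tz":0,"ax":0,"ay":0,"az":0,"claw":4},{"tx":1.9,"ty":3.55,"tz":0,"ax":0,"ay":0,"az":0,"claw":4},{"tx":1.9,"ty":3.55,"tz":0,"ax":0,"ay":0,"az":0,"claw":4},{"tx":1.9,"ty":3.55,"tz":0,"ax":0,"ay":0,"az":0,"claw":4},{"tx":1.9,"ty":3.55,"tz":0,"ax":0,"ay":0,"az":0,"claw":4},{"tx":1.9,"ty":3.55,"tz":0,"ax":0,"ay":0,"az":0,"claw":4}]}}

```text
time_s: 1.77
tcp_pos: [0.4379, -0.1476, 0.2224]
ee_rot: [[0.973, -0.232, -0.0], [-0.232, -0.973, 0.0], [-0.0, -0.0, -1.0]]
wrist_force: [0.5, 1.5, -0.2]
gripper_width: 0.459
gripper_force: 0.0
```

Request:
{"fn": "drive_tool", "kwargs": {"rows": [{"tx":0,"ty":0,"tz":0,"ax":0,"ay":0,"az":0.12,"claw":4},{"tx":0,"ty":0,"tz":0,"ax":0,"ay":0,"az":0.12,"claw":4},{"tx":0,"ty":0,"tz":0,"ax":0,"ay":0,"az":0.12,"claw":4},{"tx":0,"ty":0,"tz":0,"ax":0,"ay":0,"az":0.12,"claw":4},{"tx":0,"ty":0,"tz":0,"ax":0,"ay":0,"az":0.12,"claw":4},{"tx":0,"ty":0,"tz":0,"ax":0,"ay":0,"az":0.12,"claw":4},{"tx":0,"ty":0,"tz":0,"ax":0,"ay":0,"az":0.12,"claw":4},{"tx":0,"ty":0,"tz":0,"ax":0,"ay":0,"az":0.12,"claw":4},{"tx":0,"ty":0,"tz":0,"ax":0,"ay":0,"az":0.12,"claw":4},{"tx":0,"ty":0,"tz":0,"ax":0,"ay":0,"az":0.12,"claw":4}]}}

```text
time_s: 2.6
tcp_pos: [0.4378, -0.1454, 0.2222]
ee_rot: [[0.13, -0.991, -0.001], [-0.991, -0.13, 0.0], [-0.0, 0.001, -1.0]]
wrist_force: [0.1, 0.3, -0.5]
gripper_width: 0.46
gripper_force: 0.0
```

```bash
python3 -c "
from h import *
to(482.6,-304,120,-82.2)"
```

```text
t 2.6 p [ 437.8 -145.4  222.2] yaw -82.5 move cm [16.31 -2.38 10.21] turn [ 0.0009  0.0004 -0.0053] then in new axes [16.32 -2.29 10.22] F [ 0.1  0.3 -0.5] w 40.0
```

Request:
{"fn": "drive_tool", "kwargs": {"rows": [{"tx":3.26,"ty":-0.46,"tz":2,"ax":0,"ay":0,"az":-0.005,"claw":4},{"tx":3.26,"ty":-0.46,"tz":2,"ax":0,"ay":0,"az":0,"claw":4},{"tx":3.26,"ty":-0.46,"tz":2,"ax":0,"ay":0,"az":0,"claw":4},{"tx":3.26,"ty":-0.46,"tz":2,"ax":0,"ay":0,"az":0,"claw":4},{"tx":3.26,"ty":-0.46,"tz":2,"ax":0,"ay":0,"az":0,"claw":4},{"tx":0,"ty":0,"tz":3,"ax":0,"ay":0,"az":0,"claw":4},{"tx":0,"ty":0,"tz":3,"ax":0,"ay":0,"az":0,"claw":4},{"tx":0,"ty":0,"tz":3,"ax":0,"ay":0,"az":0,"claw":4},{"tx":0,"ty":0,"tz":1.4,"ax":0,"ay":0,"az":0,"claw":4},{"tx":0,"ty":0,"tz":0,"ax":0,"ay":0,"az":0,"claw":4}]}}

```text
time_s: 3.43
tcp_pos: [0.4805, -0.3027, 0.0142]
ee_rot: [[0.14, -0.99, -0.009], [-0.99, -0.14, 0.003], [-0.005, 0.008, -1.0]]
wrist_force: [-1.6, 0.1, -0.1]
gripper_width: 0.458
gripper_force: 0.0
```

Request:
{"fn": "drive_tool", "kwargs": {"rows": [{"tx":0,"ty":0,"tz":0,"ax":0,"ay":0,"az":0,"claw":1},{"tx":0,"ty":0,"tz":0,"ax":0,"ay":0,"az":0,"claw":1},{"tx":0,"ty":0,"tz":0,"ax":0,"ay":0,"az":0,"claw":1},{"tx":0,"ty":0,"tz":0,"ax":0,"ay":0,"az":0,"claw":1},{"tx":0,"ty":0,"tz":0,"ax":0,"ay":0,"az":0,"claw":1},{"tx":0,"ty":0,"tz":0,"ax":0,"ay":0,"az":0,"claw":1}]}}

```text
time_s: 3.93
tcp_pos: [0.4846, -0.3038, 0.02]
ee_rot: [[0.142, -0.99, 0.002], [-0.99, -0.142, -0.001], [0.001, -0.002, -1.0]]
wrist_force: [-1.1, 1.3, 5.1]
gripper_width: 0.203
gripper_force: 30.0
```

```bash
python3 - <<'E'
from h import *
to(599.7+35*.151,88.6-35*.9885,150,-81.3)
for n in('top','side'):
    im,d,X=cloud(n);print(handle(im,X,'mid',.02,.06,(.2,.6,-.5,0)))
E
```

```text
t 3.93 p [ 484.6 -303.8   20. ] yaw -81.83 move cm [-33.7  -17.03 -13.  ] turn [-0.0019 -0.0012 -0.0093] then in new axes [-33.55 -17.31 -13.  ] F [-1.1  1.3  5.1] w 17.7
(array([ 482.7, -289.4]), 112.0, np.float64(40.4), array([14.4, 24.3]), 26)
(array([ 486.7, -319.8]), 17.2, np.float64(36.8), array([20.4, 17.9]), 44)
```

Request:
{"fn": "drive_tool", "kwargs": {"rows": [{"tx":0,"ty":0,"tz":-1,"ax":0,"ay":0,"az":0,"claw":1},{"tx":0,"ty":0,"tz":-3,"ax":0,"ay":0,"az":0,"claw":1},{"tx":0,"ty":0,"tz":-3,"ax":0,"ay":0,"az":0,"claw":1},{"tx":0,"ty":0,"tz":-3,"ax":0,"ay":0,"az":0,"claw":1},{"tx":0,"ty":0,"tz":-3,"ax":0,"ay":0,"az":0,"claw":1},{"tx":-1,"ty":-0.56,"tz":0,"ax":0,"ay":0,"az":-0.009,"claw":1},{"tx":-2.02,"ty":-1.14,"tz":0,"ax":0,"ay":0,"az":0,"claw":1}]}}

```text
time_s: 4.62
tcp_pos: [0.4968, -0.2724, 0.1511]
ee_rot: [[0.148, -0.989, 0.005], [-0.989, -0.148, -0.001], [0.002, -0.005, -1.0]]
wrist_force: [-0.0, 1.4, -2.4]
gripper_width: 0.199
gripper_force: 30.0
```

Request:
{"fn": "drive_tool", "kwargs": {"rows": [{"tx":-3.02,"ty":-1.7,"tz":0,"ax":0,"ay":0,"az":0,"claw":1},{"tx":-3.02,"ty":-1.7,"tz":0,"ax":0,"ay":0,"az":0,"claw":1},{"tx":-3.02,"ty":-1.7,"tz":0,"ax":0,"ay":0,"az":0,"claw":1},{"tx":-3.02,"ty":-1.7,"tz":0,"ax":0,"ay":0,"az":0,"claw":1},{"tx":-3.02,"ty":-1.7,"tz":0,"ax":0,"ay":0,"az":0,"claw":1},{"tx":-3.02,"ty":-1.7,"tz":0,"ax":0,"ay":0,"az":0,"claw":1},{"tx":-3.02,"ty":-1.7,"tz":0,"ax":0,"ay":0,"az":0,"claw":1},{"tx":-3.02,"ty":-1.7,"tz":0,"ax":0,"ay":0,"az":0,"claw":1},{"tx":-2,"ty":-1.13,"tz":0,"ax":0,"ay":0,"az":0,"claw":1},{"tx":0,"ty":0,"tz":0,"ax":0,"ay":0,"az":0,"claw":1}]}}

```text
time_s: 5.45
tcp_pos: [0.6038, 0.0137, 0.1481]
ee_rot: [[0.155, -0.988, 0.001], [-0.988, -0.155, 0.001], [-0.001, -0.001, -1.0]]
wrist_force: [-0.6, -0.7, -1.3]
gripper_width: 0.203
gripper_force: 30.0
```

Request:
{"fn": "drive_tool", "kwargs": {"rows": [{"tx":0,"ty":0,"tz":0,"ax":0,"ay":0,"az":0,"claw":1},{"tx":0,"ty":0,"tz":0,"ax":0,"ay":0,"az":0,"claw":1},{"tx":0,"ty":0,"tz":0,"ax":0,"ay":0,"az":0,"claw":1},{"tx":0,"ty":0,"tz":0,"ax":0,"ay":0,"az":0,"claw":1}]}}

```text
time_s: 5.78
tcp_pos: [0.602, 0.0084, 0.1485]
ee_rot: [[0.149, -0.989, -0.0], [-0.989, -0.149, -0.0], [-0.0, 0.0, -1.0]]
wrist_force: [-0.2, 0.1, -0.9]
gripper_width: 0.203
gripper_force: 30.0
```

```bash
cat >> h.py <<'E'
N=np.array([582.3,202.3]);U=np.array([-.1513,.9885]);V=np.array([-.9885,-.1513])
def tongue(n,name=None,zlo=.1015,zhi=.16):
    """tongue of a gauge over the bed, in press frame: s along feed, l lateral (mm)"""
    im,d,X=cloud(n)
    if name: save(name,im)
    H=cv2.cvtColor(im,cv2.COLOR_RGB2HSV).astype(int)
    q=X[...,:2]*1000-N;s=q@U;l=q@V
    m=(s>-170)&(s<-30)&(abs(l)<60)&(X[...,2]>zlo)&(X[...,2]<zhi)&(H[...,1]<70)
    P=X[m];s,l=s[m],l[m]
    if len(P)<20: print(n,'none');return
    k=np.polyfit(s,l,1);kz=np.polyfit(s,P[:,2]*1000,1)
    print(n,len(P),'s',s.min().round(1),s.max().round(1),'l at -40',np.polyval(k,-40).round(1),'ang',np.degrees(np.arctan(k[0])).round(2),'z at -40',np.polyval(kz,-40).round(1),'slope',kz[0].round(3),'zrange',np.percentile(P[:,2]*1000,[5,50,95]).round(1))
E
python3 - <<'E'
from h import *
to(610.2,19.4,150,-81.3)
im,d,X=cloud('top');print(handle(im,X,'mid',.1,.2))
tongue('top','in1.png',.12,.16)
E
```

```text
t 5.78 p [602.    8.4 148.5] yaw -81.44 move cm [-0.96 -0.98 -0.15] turn [ 0.0004  0.     -0.0024] then in new axes [-0.96 -0.98 -0.15] F [-0.2  0.1 -0.9] w 17.6
None
top 331 s -158.0 -53.9 l at -40 10.3 ang -0.22 z at -40 140.4 slope -0.014 zrange [137.4 141.4 145.3]
```

View pics/in1.png

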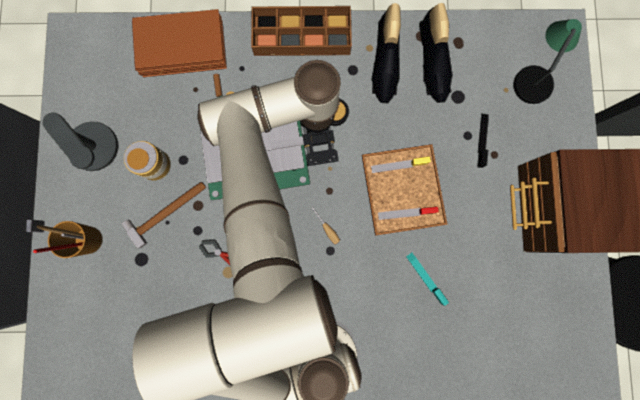

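The top view shows the mid gauge held over the bed in front of the roller at (285,145). It is straight, 10 mm off the middle, and both other gauges are still in the tray.

Request:
{"fn": "drive_tool", "kwargs": {"rows": [{"tx":0,"ty":-0.5,"tz":0.5,"ax":0,"ay":0,"az":0,"claw":1},{"tx":0,"ty":-0.5,"tz":1,"ax":0,"ay":0,"az":0,"claw":1},{"tx":0,"ty":0,"tz":1,"ax":0,"ay":0,"az":0,"claw":1},{"tx":0,"ty":0,"tz":0.6,"ax":0,"ay":0,"az":0,"claw":1},{"tx":0,"ty":0,"tz":0,"ax":0,"ay":0,"az":0,"claw":1},{"tx":0,"ty":0,"tz":0,"ax":0,"ay":0,"az":0,"claw":1},{"tx":0,"ty":0,"tz":0,"ax":0,"ay":0,"az":0,"claw":1},{"tx":0,"ty":0,"tz":0,"ax":0,"ay":0,"az":0,"claw":1}]}}

```text
time_s: 6.55
tcp_pos: [0.6126, 0.0111, 0.118]
ee_rot: [[0.151, -0.989, 0.001], [-0.989, -0.151, 0.0], [0.0, -0.001, -1.0]]
wrist_force: [-0.6, 0.5, -1.1]
gripper_width: 0.204
gripper_force: 30.0
```

Request:
{"fn": "drive_tool", "kwargs": {"rows": [{"tx":0,"ty":0,"tz":0.1,"ax":0,"ay":0,"az":0,"claw":1},{"tx":0,"ty":0,"tz":0.1,"ax":0,"ay":0,"az":0,"claw":1},{"tx":0,"ty":0,"tz":0,"ax":0,"ay":0,"az":0,"claw":1},{"tx":0,"ty":0,"tz":0,"ax":0,"ay":0,"az":0,"claw":1}]}}

```text
time_s: 6.88
tcp_pos: [0.6123, 0.011, 0.1156]
ee_rot: [[0.15, -0.989, 0.0], [-0.989, -0.15, 0.0], [-0.0, -0.0, -1.0]]
wrist_force: [-0.4, 0.0, -1.1]
gripper_width: 0.203
gripper_force: 30.0
```

Request:
{"fn": "drive_tool", "kwargs": {"rows": [{"tx":0,"ty":0,"tz":0.05,"ax":0,"ay":0,"az":0,"claw":1},{"tx":0,"ty":0,"tz":0.05,"ax":0,"ay":0,"az":0,"claw":1},{"tx":0,"ty":0,"tz":0,"ax":0,"ay":0,"az":0,"claw":1},{"tx":0,"ty":0,"tz":0,"ax":0,"ay":0,"az":0,"claw":1}]}}

```text
time_s: 7.22
tcp_pos: [0.6124, 0.011, 0.1145]
ee_rot: [[0.15, -0.989, -0.0], [-0.989, -0.15, -0.0], [0.0, 0.0, -1.0]]
wrist_force: [-0.2, 0.5, -1.3]
gripper_width: 0.203
gripper_force: 30.0
```

Request:
{"fn": "drive_tool", "kwargs": {"rows": [{"tx":0,"ty":0,"tz":0.05,"ax":0,"ay":0,"az":0,"claw":1},{"tx":0,"ty":0,"tz":0,"ax":0,"ay":0,"az":0,"claw":1},{"tx":0,"ty":0,"tz":0,"ax":0,"ay":0,"az":0,"claw":1}]}}

```text
time_s: 7.47
tcp_pos: [0.6124, 0.0111, 0.1141]
ee_rot: [[0.15, -0.989, 0.0], [-0.989, -0.15, 0.0], [-0.0, -0.0, -1.0]]
wrist_force: [-0.8, 0.5, -0.2]
gripper_width: 0.201
gripper_force: 30.0
```

Request:
{"fn": "drive_tool", "kwargs": {"rows": [{"tx":0,"ty":0,"tz":0.05,"ax":0,"ay":0,"az":0,"claw":1},{"tx":0,"ty":0,"tz":0,"ax":0,"ay":0,"az":0,"claw":1},{"tx":0,"ty":0,"tz":0,"ax":0,"ay":0,"az":0,"claw":1}]}}

```text
time_s: 7.72
tcp_pos: [0.6125, 0.011, 0.1139]
ee_rot: [[0.151, -0.989, 0.0], [-0.989, -0.151, -0.0], [0.0, -0.0, -1.0]]
wrist_force: [-0.8, -0.5, 2.0]
gripper_width: 0.208
gripper_force: 30.0
```

Request:
{"fn": "drive_tool", "kwargs": {"rows": [{"tx":0,"ty":0,"tz":0.05,"ax":0,"ay":0,"az":0,"claw":1},{"tx":0,"ty":0,"tz":0,"ax":0,"ay":0,"az":0,"claw":1},{"tx":0,"ty":0,"tz":0,"ax":0,"ay":0,"az":0,"claw":1}]}}

```text
time_s: 7.97
tcp_pos: [0.6126, 0.0109, 0.1138]
ee_rot: [[0.151, -0.989, 0.001], [-0.989, -0.151, -0.0], [0.0, -0.001, -1.0]]
wrist_force: [-1.4, -1.0, 4.1]
gripper_width: 0.207
gripper_force: 30.0
```

Request:
{"fn": "drive_tool", "kwargs": {"rows": [{"tx":0,"ty":0,"tz":-0.1,"ax":0,"ay":0,"az":0,"claw":1},{"tx":-0.5,"ty":0,"tz":0,"ax":0,"ay":0,"az":0,"claw":1},{"tx":-1,"ty":0,"tz":0,"ax":0,"ay":0,"az":0,"claw":1},{"tx":-1,"ty":0,"tz":0,"ax":0,"ay":0,"az":0,"claw":1},{"tx":-1,"ty":0,"tz":0,"ax":0,"ay":0,"az":0,"claw":1},{"tx":-0.5,"ty":0,"tz":0,"ax":0,"ay":0,"az":0,"claw":1},{"tx":0,"ty":0,"tz":0,"ax":0,"ay":0,"az":0,"claw":1},{"tx":0,"ty":0,"tz":0,"ax":0,"ay":0,"az":0,"claw":1},{"tx":0,"ty":0,"tz":0,"ax":0,"ay":0,"az":0,"claw":1},{"tx":0,"ty":0,"tz":0,"ax":0,"ay":0,"az":0,"claw":1}]}}

```text
time_s: 8.8
tcp_pos: [0.6065, 0.0508, 0.114]
ee_rot: [[0.15, -0.989, 0.0], [-0.989, -0.15, 0.0], [-0.0, -0.0, -1.0]]
wrist_force: [-0.6, 1.3, 1.9]
gripper_width: 0.201
gripper_force: 30.0
```

Request:
{"fn": "drive_tool", "kwargs": {"rows": [{"tx":-0.2,"ty":0,"tz":0,"ax":0,"ay":0,"az":0,"claw":1},{"tx":-0.2,"ty":0,"tz":0,"ax":0,"ay":0,"az":0,"claw":1},{"tx":-0.2,"ty":0,"tz":0,"ax":0,"ay":0,"az":0,"claw":1},{"tx":-0.2,"ty":0,"tz":0,"ax":0,"ay":0,"az":0,"claw":1},{"tx":-0.1,"ty":0,"tz":0,"ax":0,"ay":0,"az":0,"claw":1},{"tx":0,"ty":0,"tz":0,"ax":0,"ay":0,"az":0,"claw":1},{"tx":0,"ty":0,"tz":0,"ax":0,"ay":0,"az":0,"claw":1}]}}

```text
time_s: 9.38
tcp_pos: [0.6049, 0.0596, 0.1141]
ee_rot: [[0.151, -0.989, -0.0], [-0.989, -0.151, 0.0], [-0.0, 0.0, -1.0]]
wrist_force: [0.2, -1.1, 1.5]
gripper_width: 0.203
gripper_force: 30.0
```

Request:
{"fn": "drive_tool", "kwargs": {"rows": [{"tx":-0.2,"ty":0,"tz":0,"ax":0,"ay":0,"az":0,"claw":1},{"tx":-0.2,"ty":0,"tz":0,"ax":0,"ay":0,"az":0,"claw":1},{"tx":-0.1,"ty":0,"tz":0,"ax":0,"ay":0,"az":0,"claw":1},{"tx":0,"ty":0,"tz":0,"ax":0,"ay":0,"az":0,"claw":1}]}}

```text
time_s: 9.72
tcp_pos: [0.6042, 0.0647, 0.1141]
ee_rot: [[0.151, -0.989, 0.0], [-0.989, -0.151, 0.0], [-0.0, -0.0, -1.0]]
wrist_force: [0.2, -0.5, 1.8]
gripper_width: 0.206
gripper_force: 30.0
```

Request:
{"fn": "drive_tool", "kwargs": {"rows": [{"tx":-0.1,"ty":0,"tz":0,"ax":0,"ay":0,"az":0,"claw":1},{"tx":-0.1,"ty":0,"tz":0,"ax":0,"ay":0,"az":0,"claw":1},{"tx":-0.1,"ty":0,"tz":0,"ax":0,"ay":0,"az":0,"claw":1},{"tx":0,"ty":0,"tz":0,"ax":0,"ay":0,"az":0,"claw":1}]}}

```text
time_s: 10.05
tcp_pos: [0.6038, 0.0675, 0.1141]
ee_rot: [[0.151, -0.989, 0.0], [-0.989, -0.151, 0.0], [-0.0, -0.0, -1.0]]
wrist_force: [0.5, -0.7, 0.7]
gripper_width: 0.204
gripper_force: 30.0
```

Request:
{"fn": "drive_tool", "kwargs": {"rows": [{"tx":-0.1,"ty":0,"tz":0,"ax":0,"ay":0,"az":0,"claw":1},{"tx":-0.1,"ty":0,"tz":0,"ax":0,"ay":0,"az":0,"claw":1},{"tx":-0.1,"ty":0,"tz":0,"ax":0,"ay":0,"az":0,"claw":1},{"tx":0,"ty":0,"tz":0,"ax":0,"ay":0,"az":0,"claw":1}]}}

```text
time_s: 10.38
tcp_pos: [0.6033, 0.0706, 0.114]
ee_rot: [[0.151, -0.989, -0.0], [-0.989, -0.151, 0.0], [-0.0, 0.0, -1.0]]
wrist_force: [-0.0, -1.0, 1.7]
gripper_width: 0.203
gripper_force: 30.0
```

Request:
{"fn": "drive_tool", "kwargs": {"rows": [{"tx":-0.1,"ty":0,"tz":0,"ax":0,"ay":0,"az":0,"claw":1},{"tx":-0.1,"ty":0,"tz":0,"ax":0,"ay":0,"az":0,"claw":1},{"tx":-0.1,"ty":0,"tz":0,"ax":0,"ay":0,"az":0,"claw":1},{"tx":0,"ty":0,"tz":0,"ax":0,"ay":0,"az":0,"claw":1}]}}

```text
time_s: 10.72
tcp_pos: [0.6029, 0.0729, 0.1141]
ee_rot: [[0.15, -0.989, -0.0], [-0.989, -0.15, -0.001], [0.001, 0.0, -1.0]]
wrist_force: [1.9, -3.5, 1.3]
gripper_width: 0.209
gripper_force: 30.0
```

Request:
{"fn": "drive_tool", "kwargs": {"rows": [{"tx":-0.1,"ty":0,"tz":0,"ax":0,"ay":0,"az":0,"claw":1},{"tx":-0.1,"ty":0,"tz":0,"ax":0,"ay":0,"az":0,"claw":1},{"tx":0,"ty":0,"tz":0,"ax":0,"ay":0,"az":0,"claw":1}]}}

```text
time_s: 10.97
tcp_pos: [0.6025, 0.0745, 0.1141]
ee_rot: [[0.15, -0.989, -0.001], [-0.989, -0.15, -0.001], [0.001, 0.001, -1.0]]
wrist_force: [0.3, -4.9, 1.3]
gripper_width: 0.21
gripper_force: 30.0
```

Request:
{"fn": "drive_tool", "kwargs": {"rows": [{"tx":-0.1,"ty":0,"tz":0,"ax":0,"ay":0,"az":0,"claw":1},{"tx":-0.1,"ty":0,"tz":0,"ax":0,"ay":0,"az":0,"claw":1},{"tx":0,"ty":0,"tz":0,"ax":0,"ay":0,"az":0,"claw":1}]}}

```text
time_s: 11.22
tcp_pos: [0.6022, 0.0763, 0.1141]
ee_rot: [[0.15, -0.989, -0.001], [-0.989, -0.15, -0.001], [0.001, 0.001, -1.0]]
wrist_force: [0.5, -4.8, 1.1]
gripper_width: 0.204
gripper_force: 30.0
```

Request:
{"fn": "drive_tool", "kwargs": {"rows": [{"tx":-0.1,"ty":0,"tz":0,"ax":0,"ay":0,"az":0,"claw":1},{"tx":-0.1,"ty":0,"tz":0,"ax":0,"ay":0,"az":0,"claw":1},{"tx":-0.1,"ty":0,"tz":0,"ax":0,"ay":0,"az":0,"claw":1},{"tx":0,"ty":0,"tz":0,"ax":0,"ay":0,"az":0,"claw":1}]}}

```text
time_s: 11.55
tcp_pos: [0.6017, 0.0794, 0.114]
ee_rot: [[0.15, -0.989, -0.001], [-0.989, -0.15, -0.001], [0.001, 0.001, -1.0]]
wrist_force: [0.7, -5.0, 2.0]
gripper_width: 0.206
gripper_force: 30.0
```

Request:
{"fn": "drive_tool", "kwargs": {"rows": [{"tx":-0.1,"ty":0,"tz":0,"ax":0,"ay":0,"az":0,"claw":1},{"tx":-0.1,"ty":0,"tz":0,"ax":0,"ay":0,"az":0,"claw":1},{"tx":-0.1,"ty":0,"tz":0,"ax":0,"ay":0,"az":0,"claw":1},{"tx":0,"ty":0,"tz":0,"ax":0,"ay":0,"az":0,"claw":1}]}}

```text
time_s: 11.88
tcp_pos: [0.6012, 0.0825, 0.114]
ee_rot: [[0.15, -0.989, -0.001], [-0.989, -0.15, -0.001], [0.001, 0.001, -1.0]]
wrist_force: [0.5, -5.1, 2.4]
gripper_width: 0.205
gripper_force: 30.0
```

Request:
{"fn": "drive_tool", "kwargs": {"rows": [{"tx":-0.1,"ty":0,"tz":0,"ax":0,"ay":0,"az":0,"claw":1},{"tx":-0.1,"ty":0,"tz":0,"ax":0,"ay":0,"az":0,"claw":1},{"tx":-0.1,"ty":0,"tz":0,"ax":0,"ay":0,"az":0,"claw":1},{"tx":0,"ty":0,"tz":0,"ax":0,"ay":0,"az":0,"claw":1}]}}

```text
time_s: 12.22
tcp_pos: [0.6008, 0.0855, 0.1141]
ee_rot: [[0.15, -0.989, -0.001], [-0.989, -0.15, -0.001], [0.001, 0.001, -1.0]]
wrist_force: [0.2, -5.1, 2.3]
gripper_width: 0.205
gripper_force: 30.0
```

Request:
{"fn": "drive_tool", "kwargs": {"rows": [{"tx":-0.1,"ty":0,"tz":0,"ax":0,"ay":0,"az":0,"claw":1},{"tx":-0.1,"ty":0,"tz":0,"ax":0,"ay":0,"az":0,"claw":1},{"tx":-0.1,"ty":0,"tz":0,"ax":0,"ay":0,"az":0,"claw":1},{"tx":0,"ty":0,"tz":0,"ax":0,"ay":0,"az":0,"claw":1}]}}

```text
time_s: 12.55
tcp_pos: [0.6003, 0.0886, 0.114]
ee_rot: [[0.15, -0.989, -0.001], [-0.989, -0.15, -0.001], [0.001, 0.001, -1.0]]
wrist_force: [-0.3, -5.4, 1.2]
gripper_width: 0.205
gripper_force: 30.0
```

Request:
{"fn": "drive_tool", "kwargs": {"rows": [{"tx":-0.1,"ty":0,"tz":0,"ax":0,"ay":0,"az":0,"claw":1},{"tx":-0.1,"ty":0,"tz":0,"ax":0,"ay":0,"az":0,"claw":1},{"tx":-0.1,"ty":0,"tz":0,"ax":0,"ay":0,"az":0,"claw":1},{"tx":-0.1,"ty":0,"tz":0,"ax":0,"ay":0,"az":0,"claw":1},{"tx":0,"ty":0,"tz":0,"ax":0,"ay":0,"az":0,"claw":1},{"tx":0,"ty":0,"tz":0,"ax":0,"ay":0,"az":0,"claw":1}]}}

```text
time_s: 13.05
tcp_pos: [0.5998, 0.0927, 0.1141]
ee_rot: [[0.15, -0.989, -0.0], [-0.989, -0.15, -0.0], [0.0, 0.0, -1.0]]
wrist_force: [0.8, -4.1, 1.8]
gripper_width: 0.206
gripper_force: 30.0
```

Request:
{"fn": "drive_tool", "kwargs": {"rows": [{"tx":0,"ty":0,"tz":0,"ax":0,"ay":0,"az":0,"claw":2.6},{"tx":0,"ty":0,"tz":0,"ax":0,"ay":0,"az":0,"claw":4},{"tx":0,"ty":0,"tz":0,"ax":0,"ay":0,"az":0,"claw":4},{"tx":0,"ty":0,"tz":0,"ax":0,"ay":0,"az":0,"claw":4},{"tx":0,"ty":0,"tz":0,"ax":0,"ay":0,"az":0,"claw":4},{"tx":0,"ty":0,"tz":-1,"ax":0,"ay":0,"az":0,"claw":4},{"tx":0,"ty":0,"tz":-2,"ax":0,"ay":0,"az":0,"claw":4},{"tx":0,"ty":0,"tz":-3,"ax":0,"ay":0,"az":0,"claw":4},{"tx":0,"ty":0,"tz":-3,"ax":0,"ay":0,"az":0,"claw":4},{"tx":3,"ty":0,"tz":-2,"ax":0,"ay":0,"az":0,"claw":4}]}}

```text
time_s: 13.88
tcp_pos: [0.6056, 0.0666, 0.2282]
ee_rot: [[0.156, -0.988, 0.006], [-0.988, -0.156, 0.002], [-0.001, -0.006, -1.0]]
wrist_force: [0.4, -0.6, 1.0]
gripper_width: 0.461
gripper_force: 0.0
```

Request:
{"fn": "drive_tool", "kwargs": {"rows": [{"tx":4,"ty":0,"tz":0,"ax":0,"ay":0,"az":0,"claw":4},{"tx":4,"ty":0,"tz":0,"ax":0,"ay":0,"az":0,"claw":4},{"tx":4,"ty":0,"tz":0,"ax":0,"ay":0,"az":0,"claw":4},{"tx":4,"ty":0,"tz":0,"ax":0,"ay":0,"az":0,"claw":4},{"tx":4,"ty":0,"tz":0,"ax":0,"ay":0,"az":0,"claw":4},{"tx":4,"ty":0,"tz":0,"ax":0,"ay":0,"az":0,"claw":4},{"tx":4,"ty":0,"tz":0,"ax":0,"ay":0,"az":0,"claw":4},{"tx":4,"ty":0,"tz":0,"ax":0,"ay":0,"az":0,"claw":4},{"tx":4,"ty":0,"tz":0,"ax":0,"ay":0,"az":0,"claw":4},{"tx":4,"ty":0,"tz":0,"ax":0,"ay":0,"az":0,"claw":4}]}}

```text
time_s: 14.72
tcp_pos: [0.6646, -0.3339, 0.2251]
ee_rot: [[0.151, -0.989, 0.001], [-0.989, -0.151, -0.0], [0.0, -0.001, -1.0]]
wrist_force: [1.4, 1.0, -0.5]
gripper_width: 0.459
gripper_force: 0.0
```

```bash
python3 - <<'E'
from h import *
tongue('top','fin.png',.1035,.112)
for n in('top','side'):
    im,d,X=cloud(n);h=handle(im,X,'mid',.125,.15)
    if h: print(n,h,'s,l',((h[0]-N)@U).round(1),((h[0]-N)@V).round(1))
    q=X[...,:2]*1000-N;s=q@U;l=q@V
    m=(s>20)&(s<60)&(abs(l)<20)&(X[...,2]>.09)&(X[...,2]<.12)
    for a in range(20,50,4):
        k=m&(s>=a)&(s<a+4); c=k&(abs(l)<9)
        if k.any() and c.any(): print(a,(X[c][:,2].mean()*1000).round(1),end=' | ')
    for g in('thin','thick'):print(handle(im,X,g,.033,.05,(.2,.6,-.5,0)))
big=cv2.resize(np.hstack([capture('top')[0][80:210,180:340],capture('side')[0][120:222,270:400].repeat(1,0)[:130] if 0 else cv2.resize(capture('side')[0][110:240,260:420],(160,130))]),None,fx=2.5,fy=2.5,interpolation=2)
save('fincrop.png',big)
E
```

```text
top 347 s -149.6 -30.3 l at -40 1.3 ang 0.91 z at -40 106.4 slope 0.016 zrange [103.6 105.2 109.8]
top (array([598.2,  91.6]), 99.9, np.float64(134.4), array([16.5, 46.1]), 113) s,l -111.8 1.0
36 100.7 | 40 100.7 | 44 101.4 | 48 101.4 | None
(array([ 413.8, -321.8]), 92.2, np.float64(40.3), array([16.8, 40.4]), 77)
side (array([598.5,  88.1]), 98.7, np.float64(132.5), array([14.8, 47.2]), 43) s,l -115.3 1.3
(array([ 560.8, -301.3]), 95.3, np.float64(38.7), array([18.3, 49.2]), 79)
(array([ 414.3, -317.5]), 95.2, np.float64(38.7), array([16.5, 50. ]), 88)
```

View pics/fincrop.png

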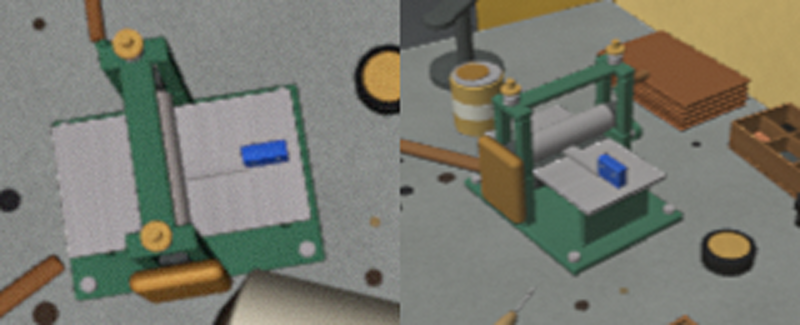

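The blue mid gauge lies flat and straight on the bed, handle at about (265,153) in the left crop, with its tongue running under the roller. The other two gauges are still in the tray.

```bash
python3 -c "
from h import *
print(finish_job())"
```

```text
the job is handed in; nothing more can be done
None
```

The 6 mm gauge (blue handle) fits: it went in with a steady drag of about 5 N and now lies flat and straight, released, with full thickness about 10 mm past the roller's axis and its tip about 30 mm behind it; I didn't need to try the other two, which were never touched and lie in the tray, and the job is handed in.

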